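# Slide-or-stick test of salt cellars

## Robot

A 6-joint arm with a two-finger parallel gripper is mounted at the origin on the work surface. World frame = base frame: x ahead of the robot, y to its left, z up, the work surface at z = 0. Lengths are in m, angles in rad, forces in N, time in s.
With the tool pointing down it reaches from about 0.425 to 1.125 m from the base axis. Payload 14.9 kg.
Tool frame: the origin (TCP) lies on the centre line of the jaws, within the pads' length; the fingertips stand 17 mm ahead of it and the grasp point (between the pads) lies 2 mm behind it; z points along the fingers, y is the line along which they close (so a half turn about z gives the same grasp; the last joint's range is limited). The gripper opens to 91 mm and grips with 3 to 60 N. Pads are 32 mm wide; open, the fingers measure 118 mm over their backs; the gripper's body (76 mm by 178 mm) begins 60 mm behind the grasp point.
Start: joints at [-1.221, 0.379, 1.734, -0, 1.028, -0.033], TCP at [0.261, -0.649, 0.231] pointing down, gripper open.
Joint ranges: [-2.77, 2.77], [-0.74, 2.19], [0, 2.66], [-1.06, 4.2], [0.31, 2.87], [-3.08, 3.08]. Speed limits (rad/s): [1.89, 1.89, 2.39, 3.14, 3.14, 3.14].

## Interface

Orientations are given as a unit quaternion [w, x, y, z].
In Python, from plant import ctrl gives the robot as it stands. The module is installed in compiled form; this text tells all that it offers.
- The arm moves only by the tool step_arm, never from a script. Its argument "increments" is one flat list of numbers, 6 for each row, row after row: the shift along the world's x, y, z in cm, then the turn, a rotation vector about the world's x, y, z in degrees. A call has 1 to 10 rows; each row shifts and turns the commanded pose from where the row before left it; what a row does not reach is not made up. A row lasts 1/10 s, in which the tool goes at most 50 mm and 8.59 degrees, less where a joint would pass 70% of its speed; a pose out of reach is approached as far as the arm can. A call with a gripper value outside its range is refused whole. "fingers" is the finger opening in cm, from 0 to 9.12, set as the call begins (left out, the last holds). The fingers move at their own pace and stop on an object; "squeeze" is the grip in N (left out, the last holds). Time passes only in rows, so rows that do not move let the fingers close. It gives the time, the measured TCP pose, the force, the opening and the grip force at its end, in the units of the state.
- ctrl.get_obs(): the state, without advancing time (a new reading comes with each control period).
- ctrl.grab_frame(name): name is "scene" or "top"; returns a dict with "image" (420x560x3 uint8, red, green, blue), "fx", "fy", "cx", "cy" (pixels), "D" ([k1, k2, p1, p2, k3] as OpenCV has them; the pictures are not rectified), "R" (3x3) and "t" (3): a world point X has camera coordinates R X + t. Camera axes: x right, y down, z forward; pixel columns grow to the right and rows downward; lengths in m; the calibration is good to about 2 mm. A picture is of the moment at which its call begins. There is no depth.
- ctrl.sign_off(): hands the job in; it is judged then, once.
Trained networks look in a picture, given as the dict that the camera call returned (one of the last four; its "shot" number tells which), for a name from the list of things; names that differ only in an ending like _2 or _b are one class to them, and where a whole thing is asked for, a point or a joint stands for the part that bears it (a point fixed in the world has none). Each returns a list of dicts, best first, with "conf" (0 to 1); they miss things now and then, are a little off and sometimes report something else, mostly with a low value. They report only what shows in the picture. A call takes as long as a camera call.
- ctrl.silhouettes(picture, query): "mask" (420x560 bool, what is visible of it) and "bbox" ([left, top, right, bottom] as shares, 0 to 1, of the picture: columns of its width, rows of its height, round what is visible of it).
- ctrl.mark_of(picture, query): "location" ([column, row] as shares, 0 to 1, of the picture: columns of its width, rows of its height: a listed point, or the origin of a listed thing).
The state is a dict: "time_s": time; "joint_positions": joint angles; "joint_velocities": joint speeds; "tau": joint torques, N m; "ee_pos": TCP position; "tool_rot": TCP orientation; "force": force on the tool from outside, world axes, zero at the start; "moment": the same for the moment, N m; "finger_gap": opening from 0.0 (shut) to 1.0 (fully open); "grip_force": force on a finger pad.
Only numpy, scipy, OpenCV 4.12 (cv2) and the standard library are available. Lean on these libraries where they do the work, as an engineer would, in place of code of your own. Each camera call takes 0.05 s, during which the arm holds its last target. There are 200 camera calls.

## Task

Each of the two look-alike soapstone salt cellars may or may not have its non-slip coat underneath, so test both on the steel ramp, one after the other: set it down gently, upright and lengthwise down the slope, on the middle of the ramp's upper half, let go and see what it does. One that slides must run down on its own into the trough at the ramp's foot and be left there untouched; one that sticks is to be lifted off and set upright in the flat wooden tray. Do not drop or tip the cellars, and leave the sanding block, the depth gauge and the stone block with the funnel where they are.

Things in the scene. Friction and masses are not known exactly. Their poses are not given: they have to be found in the camera images.
- cellar_a_center (a point): one of two look-alike white soapstone salt cellars with two open wells: 90 mm long (its x), 50 wide (its y), 45 high (z, up), walls 9, about 0.33 kg. The point is its centre, 22.5 mm above its underside. The underside is bare (slippery) or non-slip coated; unseen, and it differs from start to start. Starts upright on the bench at the robot's left, its length within 0.6 rad of the bench x direction
- cellar_b_center (a point): one of two look-alike white soapstone salt cellars with two open wells: 90 mm long (its x), 50 wide (its y), 45 high (z, up), walls 9, about 0.33 kg. The point is its centre, 22.5 mm above its underside. The underside is bare (slippery) or non-slip coated; unseen, and it differs from start to start. Starts upright on the bench at the robot's left, its length within 0.6 rad of the bench x direction
- deck: fixed tilted steel plate of the test ramp, 220 mm long (x, downhill), 130 wide (y), no side lips, sloping 20 degrees down from left to right. Origin at the centre of its upper surface, 52 mm above the bench; z is the surface normal. Upper half: x -110 to 0 mm; ends 90 and 14 mm above the bench. A slippery cellar starts at once and is in the trough within about 1 s; a grippy one stays put
- trough (a point): centre of the floor of the plywood trough at the foot of the ramp, 5 mm above the bench; x along the ramp's downhill direction (level), z up. The floor is 135 mm long inside (x from -68 to +68 mm, open towards the ramp), 130 mm wide (y), with 10 mm walls 35 mm high above the bench on three sides; fixed to the ramp
- tray: flat light-wood tray, 140 mm (its x) by 180 mm (its y), floor 6 mm thick, lip 6 mm wide all round standing 16 mm above the bench; fixed, on the right, nearer the robot than the ramp. Origin at the centre of its underside, on the bench; z up
- sanding_block: cedar sanding block, 110 x 60 x 32 mm, loose bystander beyond the cellars; origin at the centre of its underside
- depth_gauge: steel depth gauge lying flat, a 150 mm rule (along its x) across an 80 mm crossbar, 22 mm high, loose bystander between the nearer cellar and the tray; origin at the centre of its underside
- funnel_block: 90 x 90 x 50 mm soapstone block with a copper funnel standing in a hole in its top, 88 mm high in all, loose bystander to the right of the trough; origin at the centre of its underside

How it is judged:
On the way, in this order (a step that is already met when the one before it is completed fails the run):
1. a first cellar lies flat and released on the ramp ((((x of cellar_a_center in the frame of deck between -0.115 and 0.06 m and y of cellar_a_center in the frame of deck between -0.065 and 0.065 m and z of cellar_a_center in the frame of deck between 0.014 and 0.03 m and angle between the z axis of cellar_a_center and the z axis of deck, either way round below 0.15 rad) and contact force between the fingers and cellar_a below 0.2 N) or ((x of cellar_b_center in the frame of deck between -0.115 and 0.06 m and y of cellar_b_center in the frame of deck between -0.065 and 0.065 m and z of cellar_b_center in the frame of deck between 0.014 and 0.03 m and angle between the z axis of cellar_b_center and the z axis of deck, either way round below 0.15 rad) and contact force between the fingers and cellar_b below 0.2 N))), for 0.06 s.
2. the first cellar having left the ramp, the other one lies flat and released on it ((((x of cellar_a_center in the frame of deck between -0.115 and 0.06 m and y of cellar_a_center in the frame of deck between -0.065 and 0.065 m and z of cellar_a_center in the frame of deck between 0.014 and 0.03 m and angle between the z axis of cellar_a_center and the z axis of deck, either way round below 0.15 rad) and contact force between the fingers and cellar_a below 0.2 N and (distance of cellar_b_center from where it was at the start of the episode above 0.08 m and not (x of cellar_b_center in the frame of deck between -0.115 and 0.08 m and y of cellar_b_center in the frame of deck between -0.065 and 0.065 m and z of cellar_b_center in the frame of deck between 0.014 and 0.03 m and angle between the z axis of cellar_b_center and the z axis of deck, either way round below 0.15 rad))) or ((x of cellar_b_center in the frame of deck between -0.115 and 0.06 m and y of cellar_b_center in the frame of deck between -0.065 and 0.065 m and z of cellar_b_center in the frame of deck between 0.014 and 0.03 m and angle between the z axis of cellar_b_center and the z axis of deck, either way round below 0.15 rad) and contact force between the fingers and cellar_b below 0.2 N and (distance of cellar_a_center from where it was at the start of the episode above 0.08 m and not (x of cellar_a_center in the frame of deck between -0.115 and 0.08 m and y of cellar_a_center in the frame of deck between -0.065 and 0.065 m and z of cellar_a_center in the frame of deck between 0.014 and 0.03 m and angle between the z axis of cellar_a_center and the z axis of deck, either way round below 0.15 rad))))), for 0.06 s.
At the end, for the whole second after the job is handed in: the cellar that slides lies in the trough (its centre within the trough or at the foot of the ramp, not tipped over), the one that sticks stands upright in the tray (centre within 55 mm by 75 mm of the tray's centre, tilted less than 0.12 rad), both at rest and released (x of cellar_a_center in the frame of trough between -0.085 and 0.075 m and y of cellar_a_center in the frame of trough between -0.07 and 0.07 m and z of cellar_a_center in the frame of trough below 0.06 m and angle between cellar_a_center's own z axis and vertical below 0.45 rad and x of cellar_b_center in the frame of tray between -0.055 and 0.055 m and y of cellar_b_center in the frame of tray between -0.075 and 0.075 m and z of cellar_b_center in the frame of tray below 0.038 m and angle between cellar_b_center's own z axis and vertical below 0.12 rad and linear speed of each of cellar_a, cellar_b below 0.02 m/s); the robot touches nothing.
It fails at once if the sliding cellar is handled in the trough instead of sliding there on its own ((x of cellar_a_center in the frame of trough between -0.085 and 0.075 m and y of cellar_a_center in the frame of trough between -0.07 and 0.07 m and z of cellar_a_center in the frame of trough below 0.09 m) and contact force between the fingers and cellar_a above 1 N).
It fails at once if a cellar is tipped over (angle between any of cellar_a_center, cellar_b_center's own z axis and vertical above 0.9 rad).
It fails at once if a cellar is dropped or flung (faster than 1.3 m/s) (linear speed of any of cellar_a, cellar_b above 1.3 m/s).
It fails at once if a bystander is moved by more than 30 mm (distance of any of sanding_block, depth_gauge, funnel_block from where it was at the start of the episode above 0.03 m).
It also fails if it takes over 64 s, if anything falls off the work surface, if the arm or the gripper's body presses on something with over 40 N, if the wrist force passes 120 N, or if a joint passes its speed limit or range.

## Working session

There is one attempt and no reset: what is moved stays moved. The work goes in short steps, Python scripts to look and compute and a tool call to move; the robot and the scene stay as the last step left them, time stands still between calls to the robot, and variables do not carry over. Pictures are saved under pics/ and viewed, at most 10 in all, crops included, and the job is handed in when it is done.

Besides the shell and the picture viewer there is one more tool, called after "Emit:" as name(argument=value, ...) on one line, values as JSON. step_arm: Moves the arm, as the interface text tells. Its arguments: {"type":"object","properties":{"increments":{"type":"array"},"fingers":{"type":"number"},"squeeze":{"type":"number"}},"required":["increments"]}

```bash
mkdir -p pics; cat > h.py <<'E'
import numpy as np, cv2
from plant import ctrl
def K(f): return np.array([[f['fx'],0,f['cx']],[0,f['fy'],f['cy']],[0,0,1.]])
def ray(f,px):
    p=cv2.undistortPoints(np.array([[px]],float),K(f),np.array(f['D'],float)).ravel()
    R=np.array(f['R']);t=np.array(f['t']).ravel()
    d=R.T@np.array([p[0],p[1],1]); return -R.T@t,d/np.linalg.norm(d)
def atz(f,px,z):
    c,d=ray(f,px); return c+d*(z-c[2])/d[2]
def tri(rs):
    A=sum(np.eye(3)-np.outer(d,d) for c,d in rs); b=sum((np.eye(3)-np.outer(d,d))@c for c,d in rs)
    return np.linalg.solve(A,b)
def proj(f,X):
    return cv2.projectPoints(np.array(X,float).reshape(-1,1,3),cv2.Rodrigues(np.array(f['R'],float))[0],np.array(f['t'],float),K(f),np.array(f['D'],float))[0].reshape(-1,2)
S=np.array([560,420])
E
cat > a.py <<'E'
from h import *
np.set_printoptions(precision=3,suppress=True)
F={n:ctrl.grab_frame(n) for n in('scene','top')}
for n,f in F.items():
    cv2.imwrite(f'pics/{n}0.png',f['image'][:,:,::-1])
    C=-np.array(f['R']).T@np.array(f['t']).ravel(); print(n,'cam',C,f['fx'])
    for q in ['cellar_a_center','deck','trough','tray','sanding_block','depth_gauge','funnel_block']:
        m=[(np.round(d['location']*S if 0 else np.array(d['location'])*S,1).tolist(),round(d['conf'],2)) for d in ctrl.mark_of(f,q)[:3]]
        print(q,m)
print(ctrl.get_obs())
E
python3 a.py
```

```text
scene cam [1.345 0.721 0.945] 503.269848474747
cellar_a_center [([420.2, 258.5], 0.66)]
deck [([267.3, 219.8], 0.96)]
trough [([230.3, 200.9], 0.9)]
tray [([262.2, 165.1], 0.96)]
sanding_block [([331.8, 315.3], 0.85)]
depth_gauge [([318.0, 204.0], 0.68)]
funnel_block [([174.4, 164.9], 0.74), ([270.0, 222.3], 0.68)]
top cam [ 0.519 -0.035  0.996] 402.6323192033806
cellar_a_center [([119.9, 257.5], 0.71)]
deck [([259.1, 176.6], 0.96)]
trough [([332.6, 179.6], 0.8)]
tray [([358.8, 264.2], 0.82)]
sanding_block [([140.7, 137.7], 0.88)]
depth_gauge [([261.8, 259.1], 0.75)]
funnel_block [([435.4, 182.0], 0.89)]
{'time_s': 0.8, 'joint_positions': array([-1.221,  0.379,  1.734, -0.   ,  1.029, -0.033]), 'joint_velocities': array([ 0.   , -0.001, -0.   , -0.001, -0.001,  0.001]), 'tau': array([ -0.002, -76.363, -43.474,   0.065,   0.039,  -0.   ]), 'ee_pos': array([ 0.261, -0.649,  0.231]), 'tool_rot': array([ 0.   ,  0.982,  0.19 , -0.   ]), 'force': array([ 0.466,  0.095, -0.021]), 'moment': array([-0.017,  0.021,  0.024]), 'grip_force': 0.0, 'finger_gap': 0.9998706742624351}
```

View pics/scene0.png

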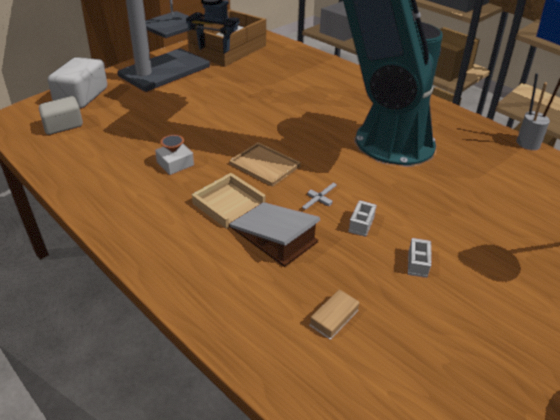

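View pics/top0.png

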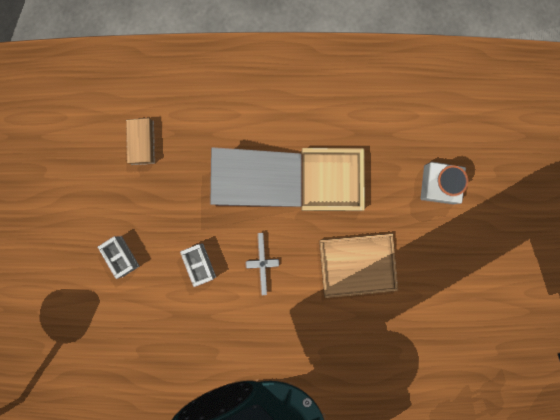

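The pictures show the cellars at top px (117,257) and (197,265), which are scene px (420,258) and (363,218). The ramp runs left to right, at top x 211–302, into the trough at 302–365. The tray is at (359,265) and the gauge at (262,264). Next I'll fit box models to the silhouettes in both views.

```bash
cat > fit.py <<'E'
from h import *
from scipy.optimize import minimize
np.set_printoptions(precision=4,suppress=True)
def box(l,w,z0,z1): return np.array([[a*l/2,b*w/2,c] for a in(-1,1) for b in(-1,1) for c in(z0,z1)])
def Rz(a): c,s=np.cos(a),np.sin(a); return np.array([[c,-s,0],[s,c,0],[0,0,1]])
def Ry(a): c,s=np.cos(a),np.sin(a); return np.array([[c,0,s],[0,1,0],[-s,0,c]])
def ren(f,P):
    h=cv2.convexHull(proj(f,P).astype(np.float32)); m=np.zeros((1680,2240),np.uint8)
    cv2.fillConvexPoly(m,np.round(((h+.5)*4-.5)*16).astype(np.int32),1,shift=4)
    return cv2.resize(m.astype(np.float32),(560,420),interpolation=cv2.INTER_AREA)
def fit(obs,corn,x0,tilt=0,fixz=None,use=None):
    def P(x): return (Rz(x[2])@Ry(tilt)@corn.T).T+[x[0],x[1],x[3] if fixz is None else fixz]
    def cost(x):
        c=0
        for f,m in obs:
            r=ren(f,P(x)); c+=1-np.minimum(r,m).sum()/np.maximum(r,m).sum()
        return c
    best=None
    for dy in(-.3,0,.3):
        x=np.array(x0,float);x[2]+=dy
        s=np.vstack([x]+[x+d for d in np.diag([.02,.02,.2,.015])])
        r=minimize(cost,x,method='Nelder-Mead',options=dict(initial_simplex=s,maxiter=250,xatol=2e-4,fatol=1e-4))
        if best is None or r.fun<best.fun: best=r
    return best.x,best.fun
E
cat > b.py <<'E'
from fit import *
F={n:ctrl.grab_frame(n) for n in('scene','top')}
M={}
for n,f in F.items():
    for q in ['cellar_a_center','deck','trough','tray']:
        M[n,q]=ctrl.silhouettes(f,q)
        print(n,q,[(np.round(np.array(d['bbox'])*[560,420,560,420]),int(d['mask'].sum()),round(d['conf'],2)) for d in M[n,q][:4]])
import pickle; pickle.dump((F,M),open('m.pkl','wb'))
f=F['top']
for n,px in dict(c1=(117,257),c2=(197,265)).items(): print(n,atz(f,px,.03))
for q,a,b in [('deck',(267.3,219.8),(259.1,176.6)),('trough',(230.3,200.9),(332.6,179.6)),('tray',(262.2,165.1),(358.8,264.2)),('gauge',(318,204),(261.8,259.1)),('c',(420.2,258.5),(119.9,257.5))]:
    print(q,tri([ray(F['scene'],a),ray(f,b)]))
E
python3 b.py
```

```text
scene cellar_a_center [(array([407., 242., 431., 276.]), 775, 0.61)]
scene deck [(array([230., 205., 319., 244.]), 2190, 0.75)]
scene trough [(array([193., 171., 319., 265.]), 5760, 0.77)]
scene tray [(array([228., 143., 300., 185.]), 1752, 0.86)]
top cellar_a_center [(array([ 98., 237., 140., 278.]), 982, 0.82)]
top deck [(array([211., 145., 300., 207.]), 4925, 0.55)]
top trough [(array([210., 145., 367., 212.]), 8989, 0.97)]
top tray [(array([320., 233., 400., 297.]), 4237, 0.57)]
c1 [0.4451 0.3713 0.03  ]
c2 [0.4277 0.1737 0.03  ]
deck [0.6408 0.021  0.0508]
trough [ 0.6329 -0.1513  0.0102]
tray [ 0.4277 -0.2213 -0.0026]
gauge [ 0.4379  0.0217 -0.0139]
c [0.441  0.373  0.0137]
```

```bash
cat > c.py <<'E'
from fit import *
import pickle
F,M=pickle.load(open('m.pkl','rb'))
def colmask(f,c,r=28):
    hsv=cv2.cvtColor(f['image'],cv2.COLOR_RGB2HSV); m=((hsv[...,1]<80)&(hsv[...,2]>50)).astype(np.uint8)
    w=np.zeros_like(m); cv2.circle(w,c,r,1,-1); m*=w
    n,l,st,ce=cv2.connectedComponentsWithStats(m); k=1+np.argmax(st[1:,4]); m=(l==k).astype(np.uint8)
    cs,_=cv2.findContours(m,0,2); o=np.zeros_like(m); cv2.fillPoly(o,[cv2.convexHull(max(cs,key=len))],1)
    return o.astype(np.float32)
fs,ft=F['scene'],F['top']
C=box(.09,.05,-.0225,.0225)
full=lambda k:M[k][0]['mask'].astype(np.float32)
print('c1 net',fit([(fs,full(('scene','cellar_a_center'))),(ft,full(('top','cellar_a_center')))],C,[.445,.371,.3,.0225]))
for n,a,b,x in[('c1',(420,258),(117,257),[.445,.371,.3,.0225]),('c2',(363,218),(197,265),[.428,.174,.3,.0225])]:
    ms,mt=colmask(fs,a),colmask(ft,b); print(n,ms.sum(),mt.sum(),fit([(fs,ms),(ft,mt)],C,x))
D=box(.22,.13,0,-.002)
print('deck',fit([(fs,full(('scene','deck'))),(ft,full(('top','deck')))],D,[.641,.021,-1.57,.051],tilt=np.radians(20)))
T=box(.14,.18,0,.016)
print('tray',fit([(fs,full(('scene','tray'))),(ft,full(('top','tray')))],T,[.428,-.221,-0.05,.0]))
E
python3 c.py
```

```text
c1 net (array([0.4442, 0.3727, 0.564 , 0.0196]), np.float64(0.13360190391540527))
c1 836.0 1066.0 (array([0.4455, 0.3723, 0.5791, 0.0232]), np.float64(0.09812313318252563))
c2 708.0 993.0 (array([0.4284, 0.1736, 0.371 , 0.0231]), np.float64(0.11467838287353516))
deck (array([ 0.6365,  0.0288, -1.569 ,  0.0483]), np.float64(0.13866358995437622))
tray (array([ 0.4262, -0.2158,  0.0928,  0.0014]), np.float64(0.07298660278320312))
```

```bash
cat > d.py <<'E'
from fit import *
import pickle
F,M=pickle.load(open('m.pkl','rb'))
f=F['top']; m=M['top','trough'][0]['mask']
u=np.arange(216,295); 
tp=np.array([np.flatnonzero(m[:,c])[0]-.5 for c in u]); bt=np.array([np.flatnonzero(m[:,c])[-1]+.5 for c in u])
pt,pb=np.polyfit(u,tp,1),np.polyfit(u,bt,1); print(pt,pb)
hsv=cv2.cvtColor(f['image'],cv2.COLOR_RGB2HSV)
# grey deck by colour
g=((hsv[...,1]<70)&(hsv[...,2]>60)).astype(np.uint8); g[:130]=0;g[225:]=0;g[:,:195]=0;g[:,:]*=1;g[:,315:]=0
n,l,st,_=cv2.connectedComponentsWithStats(g);k=1+np.argmax(st[1:,4]);g=(l==k);print(st[k])
tp=np.array([np.flatnonzero(g[:,c])[0]-.5 for c in u]); bt=np.array([np.flatnonzero(g[:,c])[-1]+.5 for c in u])
qt,qb=np.polyfit(u,tp,1),np.polyfit(u,bt,1); print(qt,qb)
r=np.arange(157,200);L=np.median([np.flatnonzero(g[i])[0]-.5 for i in r]);R=np.median([np.flatnonzero(g[i])[-1]+.5 for i in r]);print(L,R)
P=[atz(f,(c,np.polyval(q,c)),z) for c,z in((L,.09),(R,.014)) for q in(qt,qb)]
P=np.array(P);print(P,P.mean(0)); d=P[2:].mean(0)-P[:2].mean(0);print('yaw',np.arctan2(d[1],d[0]))
for x in([.6365,.0288,-1.569,.0483],[P.mean(0)[0],P.mean(0)[1],np.arctan2(d[1],d[0]),.052]):
    pass
im=f['image'][:,:,::-1].copy(); im=cv2.resize(im[120:320,80:420],None,fx=2.3,fy=2.3,interpolation=cv2.INTER_CUBIC)
def dr(P,col):
    h=cv2.convexHull(proj(f,P).astype(np.float32))[:,0]; h=((h-[80,120]+.5)*2.3).astype(int)
    cv2.polylines(im,[h],True,col,1)
yaw=np.arctan2(d[1],d[0])
dr((Rz(yaw)@Ry(np.radians(20))@box(.22,.13,0,0).T).T+[P.mean(0)[0],P.mean(0)[1],.052],(0,0,255))
dr((Rz(.093)@box(.14,.18,0,.016).T).T+[.4262,-.2158,.0],(255,0,0))
for x,y,a in((.4455,.3723,.579),(.4284,.1736,.371)):
    for z in(.0,.045): dr((Rz(a)@box(.09,.05,z,z).T).T+[x,y,0],(0,255,0))
cv2.imwrite('pics/ov.png',im)
E
python3 d.py
```

```text
[  0.0836 128.6271] [  0.019  201.1646]
[ 210  148   92   59 5037]
[  0.0661 133.0202] [  0.0161 201.321 ]
210.5 301.5
[[ 0.7016  0.133   0.09  ]
 [ 0.5694  0.1312  0.09  ]
 [ 0.7016 -0.0781  0.014 ]
 [ 0.5702 -0.0778  0.014 ]] [0.6357 0.0271 0.052 ]
yaw -1.5686219438418831
```

View pics/ov.png

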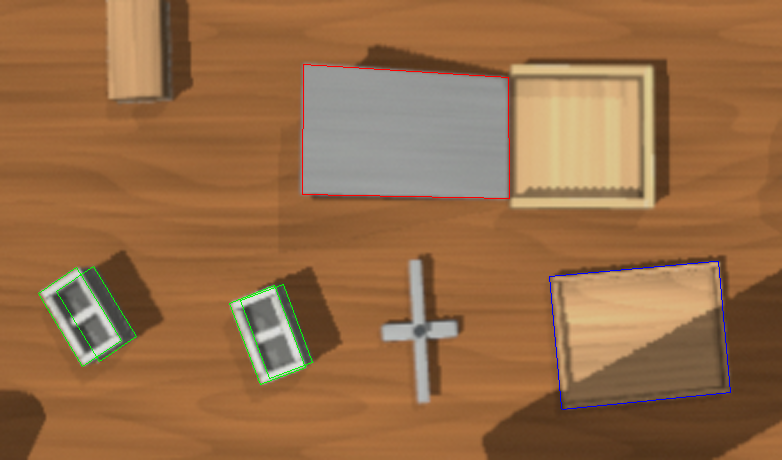

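The overlay fits the cellars, deck and tray well. The deck centre is (0.636, 0.027, 0.052) and its downhill direction is −y. I'll move to the nearer cellar, c2.

Emit:
step_arm(increments=[3, 3, 0, 0, 0, 0, 3, 3, 0, 0, 0, 0, 3, 3, 0, 0, 0, 0, 3, 3, 0, 0, 0, 0, 3, 3, 0, 0, 0, 0, 3, 3, 0, 0, 0, 0, 3, 3, 0, 0, 0, 0, 3, 3, 0, 0, 0, 0, 0, 4, 0, 0, 0, 0, 0, 4, 0, 0, 0, 0], fingers=7.5, squeeze=20)

```text
time_s: 2.3
ee_pos: [0.502, -0.3278, 0.2308]
tool_rot: [0.0, 0.982, 0.19, 0.0]
force: [0.8, 0.8, 0.3]
finger_gap: 0.823
grip_force: 0.0
```

Emit:
step_arm(increments=[0, 4, 0, 0, 0, 0, 0, 4, 0, 0, 0, 0, 0, 4, 0, 0, 0, 0, 0, 4, 0, 0, 0, 0, 0, 4, 0, 0, 0, 0, 0, 4, 0, 0, 0, 0, 0, 4, 0, 0, 0, 0, 0, 4, 0, 0, 0, 0, 0, 4, 0, 0, 0, 0, 0, 4, 0, 0, 0, 0])

```text
time_s: 3.3
ee_pos: [0.5013, 0.0723, 0.2312]
tool_rot: [0.0, 0.982, 0.19, 0.0]
force: [0.8, -0.3, -0.1]
finger_gap: 0.818
grip_force: 0.0
```

Emit:
step_arm(increments=[-2.5, 3.5, 0, 0, 0, 0, -2.5, 3.5, 0, 0, 0, 0, -2.3, 3.3, 0, 0, 0, 0, 0, 0, -3, 0, 0, 0, 0, 0, -3, 0, 0, 0, 0, 0, -2, 0, 0, 0, 0, 0, 0, 0, 0, 0])

```text
time_s: 4.0
ee_pos: [0.427, 0.1733, 0.1489]
tool_rot: [0.0, 0.982, 0.19, -0.002]
force: [-0.2, -0.0, -0.5]
finger_gap: 0.823
grip_force: 0.0
```

Emit:
step_arm(increments=[0.1, 0, -3, 0, 0, 0, 0, 0, -3, 0, 0, 0, 0, 0, -2.5, 0, 0, 0, 0, 0, -2, 0, 0, 0, 0, 0, -1.3, 0, 0, 0, 0, 0, 0, 0, 0, 0])

```text
time_s: 4.6
ee_pos: [0.4293, 0.1735, 0.0325]
tool_rot: [0.0, 0.982, 0.19, -0.001]
force: [0.0, -0.4, 0.1]
finger_gap: 0.822
grip_force: 0.0
```

Emit:
step_arm(increments=[0, 0, 0, 0, 0, 0, 0, 0, 0, 0, 0, 0, 0, 0, 0, 0, 0, 0, 0, 0, 0, 0, 0, 0, 0, 0, 0, 0, 0, 0, 0, 0, 0, 0, 0, 0], fingers=3)

```text
time_s: 5.2
ee_pos: [0.4299, 0.1738, 0.0337]
tool_rot: [-0.0, 0.982, 0.19, 0.001]
force: [-2.2, -0.1, 10.7]
finger_gap: 0.546
grip_force: 20.0
```

Emit:
step_arm(increments=[0, 0, 1, 0, 0, 0, 0, 0, 2, 0, 0, 0, 0.5, 0, 2.5, 0, 0, 8.5, 1, 0, 2.5, 0, 0, 8.5, 1.5, 0, 2.5, 0, 0, 8.5, 1.5, 0, 2.5, 0, 0, 8.5, 1.5, 0, 2.5, 0, 0, 8.5, 1.5, 0, 2.5, 0, 0, 8.5, 1.5, 0, 0, 0, 0, 8.5, 1.5, 0, 0, 0, 0, 8.5])

```text
time_s: 6.2
ee_pos: [0.535, 0.1736, 0.2144]
tool_rot: [0.0, 0.705, 0.709, 0.001]
force: [0.2, -0.4, -4.0]
finger_gap: 0.547
grip_force: 20.0
```

Emit:
step_arm(increments=[2, -2.3, 0, 0, 0, 0.2, 2, -2.3, 0, 0, 0, 0, 2, -2.3, 0, 0, 0, 0, 2, -2.3, 0, 5, 0, 0, 2, -2.3, 0, 5, 0, 0, 0, 0, 0, 5, 0, 0, 0, 0, 0, 5, 0, 0, 0, 0, 0, 0, 0, 0, 0, 0, 0, 0, 0, 0])

```text
time_s: 7.1
ee_pos: [0.6341, 0.0583, 0.213]
tool_rot: [-0.122, 0.696, 0.697, 0.122]
force: [0.4, 0.1, -3.3]
finger_gap: 0.547
grip_force: 20.0
```

```bash
cat > s.py <<'E'
from h import *
from scipy.spatial.transform import Rotation as Ro
np.set_printoptions(precision=4,suppress=True)
o=ctrl.get_obs(); q=o['tool_rot']; R=Ro.from_quat([q[1],q[2],q[3],q[0]]).as_matrix()
print(o['time_s'],o['ee_pos'],o['force'],o['finger_gap'],o['grip_force'],'\nx',R[:,0],'y',R[:,1],'z',R[:,2],'j',o['joint_positions'])
E
python3 s.py; python3 - <<'E'
from h import *
f=ctrl.grab_frame('scene'); cv2.imwrite('pics/s1.png',cv2.resize(f['image'][80:320,180:460,::-1],None,fx=2.4,fy=2.4))
E
```

```text
7.1 [0.6341 0.0583 0.213 ] [ 0.4105  0.1466 -3.3275] 0.5473957905156659 19.992484152317047 
x [-0.0017  0.9405  0.3397] y [1.     0.0017 0.0002] z [-0.0004  0.3397 -0.9405] j [-0.0796  0.3186  1.8867  0.4125  1.0057 -0.3167]
```

View pics/s1.png

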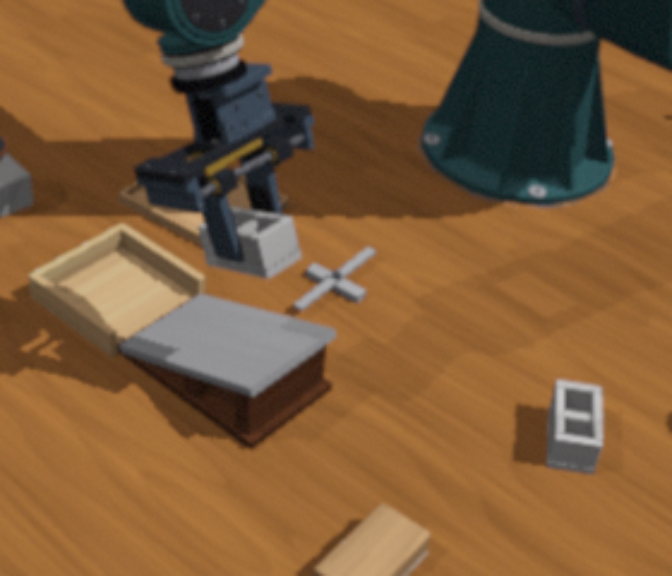

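The picture shows the cellar held at about (255,240), tilted parallel to the deck. I'll lower it along the deck normal.

Emit:
step_arm(increments=[0.2, -0.1, -3, 0, 0, 0, 0, 0, -3, 0, 0, 0, 0, 0, -2.2, 0, 0, 0, 0, 0.3, -0.8, 0, 0, 0, 0, 0.3, -0.8, 0, 0, 0, 0, 0.2, -0.5, 0, 0, 0, 0, 0, 0, 0, 0, 0])

```text
time_s: 7.85
ee_pos: [0.6366, 0.0662, 0.1102]
tool_rot: [-0.122, 0.695, 0.697, 0.123]
force: [-0.4, 0.2, -3.7]
finger_gap: 0.543
grip_force: 20.0
```

Emit:
step_arm(increments=[0, 0.07, -0.2, 0, 0, 0, 0, 0, 0, 0, 0, 0])

```text
time_s: 8.05
ee_pos: [0.6367, 0.0663, 0.1084]
tool_rot: [-0.122, 0.696, 0.697, 0.123]
force: [0.7, 0.7, -4.1]
finger_gap: 0.547
grip_force: 20.0
```

Emit:
step_arm(increments=[0, 0.07, -0.2, 0, 0, 0, 0, 0, 0, 0, 0, 0])

```text
time_s: 8.25
ee_pos: [0.6365, 0.067, 0.1059]
tool_rot: [-0.123, 0.696, 0.697, 0.123]
force: [0.2, 0.8, -3.5]
finger_gap: 0.546
grip_force: 20.0
```

Emit:
step_arm(increments=[0, 0.07, -0.2, 0, 0, 0, 0, 0, 0, 0, 0, 0])

```text
time_s: 8.45
ee_pos: [0.6363, 0.0678, 0.1037]
tool_rot: [-0.123, 0.696, 0.697, 0.123]
force: [-0.4, 0.5, -3.1]
finger_gap: 0.547
grip_force: 20.0
```

Emit:
step_arm(increments=[0, 0.03, -0.1, 0, 0, 0, 0, 0, 0, 0, 0, 0])

```text
time_s: 8.65
ee_pos: [0.6364, 0.0681, 0.1028]
tool_rot: [-0.123, 0.696, 0.697, 0.123]
force: [0.7, -0.2, -2.6]
finger_gap: 0.546
grip_force: 20.0
```

Emit:
step_arm(increments=[0, 0.04, -0.1, 0, 0, 0, 0, 0, 0, 0, 0, 0])

```text
time_s: 8.85
ee_pos: [0.6365, 0.0682, 0.1026]
tool_rot: [-0.123, 0.695, 0.697, 0.123]
force: [-6.4, -5.1, 7.0]
finger_gap: 0.547
grip_force: 20.0
```

Emit:
step_arm(increments=[0, 0.03, -0.1, 0, 0, 0, 0, 0, 0, 0, 0, 0])

```text
time_s: 9.05
ee_pos: [0.6365, 0.0682, 0.1023]
tool_rot: [-0.123, 0.695, 0.697, 0.123]
force: [-12.3, -8.7, 19.0]
finger_gap: 0.55
grip_force: 20.0
```

Contact made. I'll back off 1 mm, release and watch.

Emit:
step_arm(increments=[0, -0.03, 0.1, 0, 0, 0, 0, 0, 0, 0, 0, 0])

```text
time_s: 9.25
ee_pos: [0.6367, 0.0683, 0.1024]
tool_rot: [-0.122, 0.696, 0.697, 0.123]
force: [-2.2, -4.4, 5.0]
finger_gap: 0.546
grip_force: 20.0
```

Emit:
step_arm(increments=[0, 0, 0, 0, 0, 0, 0, 0, 0, 0, 0, 0, 0, 0, 0, 0, 0, 0, 0, 0, 0, 0, 0, 0, 0, 0, 0, 0, 0, 0], fingers=7.5)

```text
time_s: 9.75
ee_pos: [0.6365, 0.0685, 0.1019]
tool_rot: [-0.123, 0.696, 0.697, 0.123]
force: [-0.6, 0.2, -0.1]
finger_gap: 0.824
grip_force: 0.0
```

```bash
python3 s.py; python3 - <<'E'
from h import *
f=ctrl.grab_frame('scene'); cv2.imwrite('pics/s2.png',cv2.resize(f['image'][130:290,180:380,::-1],None,fx=3.4,fy=3.4))
E
```

```text
9.75 [0.6365 0.0685 0.1019] [-0.5947  0.1525 -0.0609] 0.8238188725470866 0.0 
x [-0.0023  0.9397  0.3421] y [1.     0.0022 0.0008] z [-0.      0.3421 -0.9397] j [-0.0643  0.4779  1.9102  0.4779  0.8363 -0.4049]
```

View pics/s2.png

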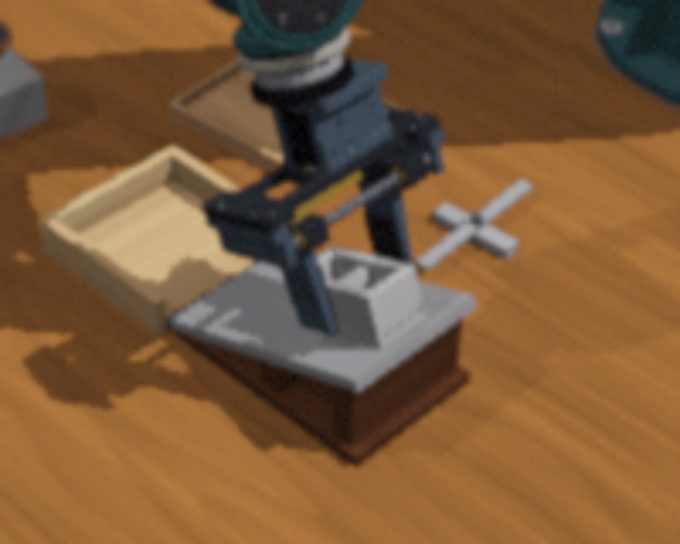

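The cellar sits on the upper half of the deck at about (375,290), released and not moving, so it sticks. I'll wait a little longer to be sure, then regrip and carry it to the tray.

Emit:
step_arm(increments=[0, 0, 0, 0, 0, 0, 0, 0, 0, 0, 0, 0, 0, 0, 0, 0, 0, 0, 0, 0, 0, 0, 0, 0, 0, 0, 0, 0, 0, 0])

```text
time_s: 10.3
ee_pos: [0.6364, 0.0685, 0.1019]
tool_rot: [-0.123, 0.696, 0.697, 0.123]
force: [-0.0, -0.1, -1.1]
finger_gap: 0.823
grip_force: 0.0
```

```bash
python3 - <<'E'
from h import *
f=ctrl.grab_frame('scene'); a=cv2.resize(f['image'][130:290,180:380,::-1],None,fx=3.4,fy=3.4)
b=cv2.imread('pics/s2.png'); print(np.abs(a.astype(int)-b)[220:360,330:440].mean())
E
```

```text
0.9242207792207793
```

Emit:
step_arm(increments=[0, 0, 0, 0, 0, 0, 0, 0, 0, 0, 0, 0, 0, 0, 0, 0, 0, 0, 0, 0, 0, 0, 0, 0, 0, 0, 0, 0, 0, 0, 0, 0, 0, 0, 0, 0], fingers=3)

```text
time_s: 10.95
ee_pos: [0.6365, 0.0685, 0.1019]
tool_rot: [-0.123, 0.696, 0.697, 0.123]
force: [-0.4, -0.4, 0.2]
finger_gap: 0.547
grip_force: 20.0
```

Emit:
step_arm(increments=[0, -0.3, 0.8, 0, 0, 0, 0, -0.7, 2, 0, 0, 0, 0, -1, 2.5, 0, 0, 0, -1, -1, 2.5, 0, 0, 0, -2, -3, 2.5, 0, 0, 0, -3, -3.8, 0, -4, 0, 0, -3, -3.8, 0, -4, 0, 0, -3, -3.8, 0, -4, 0, 0, -3, -3.8, 0, -4, 0, 0, -3, -3.8, 0, -4, 0, 0])

```text
time_s: 11.95
ee_pos: [0.4549, -0.1829, 0.2054]
tool_rot: [0.001, 0.706, 0.708, -0.001]
force: [-0.2, -0.7, -2.9]
finger_gap: 0.545
grip_force: 20.0
```

Emit:
step_arm(increments=[-3, -3, 0, 0, 0, 0, 0, 0, 0, 0, 0, 0, 0, 0, 0, 0, 0, 0])

```text
time_s: 12.25
ee_pos: [0.426, -0.2121, 0.2053]
tool_rot: [0.0, 0.707, 0.707, 0.0]
force: [0.4, -0.2, -2.9]
finger_gap: 0.543
grip_force: 20.0
```

```bash
python3 s.py
```

```text
12.25 [ 0.426  -0.2121  0.2053] [ 0.4051 -0.1941 -2.8963] 0.5431597284849055 19.997292459011078 
x [-0.0001  1.     -0.0001] y [1.     0.0001 0.0003] z [ 0.0003 -0.0001 -1.    ] j [-0.5109  0.0559  2.1927  0.0001  0.8927 -0.5112]
```

Emit:
step_arm(increments=[0, -0.3, -4, 0, 0, 0, 0, 0, -4, 0, 0, 0, 0, 0, -4, 0, 0, 0, 0, 0, -2.5, 0, 0, 0, 0, 0, -1.3, 0, 0, 0, 0, 0, -0.4, 0, 0, 0, 0, 0, 0, 0, 0, 0])

```text
time_s: 12.95
ee_pos: [0.4271, -0.2145, 0.0433]
tool_rot: [0.0, 0.706, 0.708, 0.0]
force: [-0.7, -0.6, -3.8]
finger_gap: 0.545
grip_force: 20.0
```

Emit:
step_arm(increments=[0, 0, -0.2, 0, 0, 0, 0, 0, 0, 0, 0, 0])

```text
time_s: 13.15
ee_pos: [0.4271, -0.2149, 0.0418]
tool_rot: [0.001, 0.706, 0.708, 0.0]
force: [0.2, -0.0, -3.3]
finger_gap: 0.547
grip_force: 20.0
```

Emit:
step_arm(increments=[0, 0, -0.1, 0, 0, 0, 0, 0, 0, 0, 0, 0])

```text
time_s: 13.35
ee_pos: [0.4266, -0.2147, 0.0403]
tool_rot: [0.0, 0.706, 0.708, 0.0]
force: [-0.8, -0.5, -3.7]
finger_gap: 0.547
grip_force: 20.0
```

Emit:
step_arm(increments=[0, 0, -0.1, 0, 0, 0, 0, 0, 0, 0, 0, 0])

```text
time_s: 13.55
ee_pos: [0.4265, -0.2146, 0.039]
tool_rot: [0.0, 0.706, 0.708, 0.0]
force: [0.3, -0.3, -2.1]
finger_gap: 0.546
grip_force: 20.0
```

Emit:
step_arm(increments=[0, 0, -0.1, 0, 0, 0, 0, 0, 0, 0, 0, 0])

```text
time_s: 13.75
ee_pos: [0.4266, -0.2147, 0.0386]
tool_rot: [-0.0, 0.706, 0.708, -0.0]
force: [-6.6, 1.6, 18.7]
finger_gap: 0.547
grip_force: 20.0
```

Emit:
step_arm(increments=[0, 0, 0, 0, 0, 0, 0, 0, 0, 0, 0, 0, 0, 0, 0, 0, 0, 0, 0, 0, 0, 0, 0, 0], fingers=7.5)

```text
time_s: 14.15
ee_pos: [0.4265, -0.2146, 0.0379]
tool_rot: [0.0, 0.706, 0.708, -0.0]
force: [-0.3, 0.5, 0.7]
finger_gap: 0.817
grip_force: 0.0
```

Emit:
step_arm(increments=[0, 0, 1.5, 0, 0, 0, 0, 0, 3, 0, 0, 0, 0, 0, 4, 0, 0, 0, 0, 0, 4, 0, 0, 0, 1.5, 4, 4, 0, 0, 0, 1.5, 4, 0, 0, 0, -8.1, 1.5, 4, 0, 0, 0, -8.1, 1.5, 4, 0, 0, 0, -8.1, 1.5, 4, 0, 0, 0, -8.1, 0, 4, 0, 0, 0, -8.1])

```text
time_s: 15.15
ee_pos: [0.4984, 0.0143, 0.1974]
tool_rot: [0.0, 0.904, 0.428, 0.0]
force: [0.9, -0.6, -0.3]
finger_gap: 0.824
grip_force: 0.0
```

Emit:
step_arm(increments=[0, 4, 0, 0, 0, -8.1, 0, 4, 0, 0, 0, -8.2, 0, 4, 0, 0, 0, 0, 0, 4, 0, 0, 0, 0, 0, 4, 0, 0, 0, 0, -1.2, 4, 0, 0, 0, 0, -1.2, 4, 0, 0, 0, 0, -1.2, 3.5, 0, 0, 0, 0, -1.2, 3.2, 0, 0, 0, 0, 0, 0, 0, 0, 0, 0])

```text
time_s: 16.15
ee_pos: [0.4479, 0.3616, 0.197]
tool_rot: [-0.0, 0.954, 0.301, 0.0]
force: [-0.4, -1.0, 0.2]
finger_gap: 0.822
grip_force: 0.0
```

```bash
python3 s.py; python3 - <<'E'
from h import *
f=ctrl.grab_frame('top'); cv2.imwrite('pics/t3.png',f['image'][:,:,::-1])
E
```

```text
16.15 [0.4479 0.3616 0.197 ] [-0.3961 -0.9616  0.2133] 0.8224462858439998 0.0 
x [0.8186 0.5744 0.0003] y [ 0.5744 -0.8186 -0.0003] z [ 0.      0.0004 -1.    ] j [0.6386 0.2304 2.0061 0.0004 0.9048 1.5973]
```

View pics/t3.png

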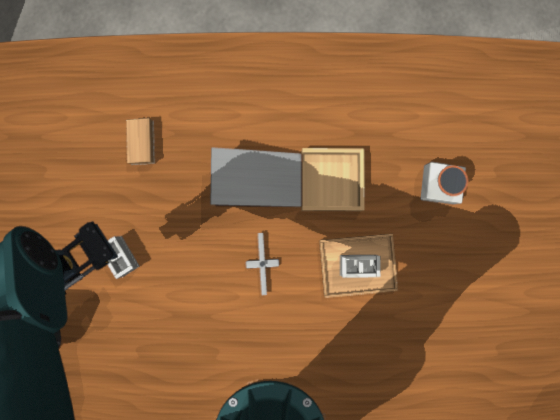

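The first cellar stands in the tray at (360,266). The trough is empty and the bystanders haven't moved. The gripper is next to c1 at (121,257), so I'll grasp it.

Emit:
step_arm(increments=[-0.25, 1.05, 0, 0, 0, -1.5, 0, 0, -4, 0, 0, 0, 0, 0, -4, 0, 0, 0, 0, 0, -3, 0, 0, 0, 0, 0, -2.5, 0, 0, 0, 0, 0, -1.8, 0, 0, 0, 0, 0, -1, 0, 0, 0, 0, 0, 0, 0, 0, 0])

```text
time_s: 17.0
ee_pos: [0.4463, 0.3683, 0.0331]
tool_rot: [0.0, 0.958, 0.287, -0.001]
force: [-0.4, 1.5, 0.6]
finger_gap: 0.823
grip_force: 0.0
```

Emit:
step_arm(increments=[0, 0, 0, 0, 0, 0, 0, 0, 0, 0, 0, 0, 0, 0, 0, 0, 0, 0, 0, 0, 0, 0, 0, 0, 0, 0, 0, 0, 0, 0, 0, 0, 0, 0, 0, 0], fingers=3)

```text
time_s: 17.6
ee_pos: [0.447, 0.3696, 0.0349]
tool_rot: [-0.0, 0.958, 0.287, 0.0]
force: [-0.9, -1.2, 7.9]
finger_gap: 0.547
grip_force: 20.0
```

```bash
python3 s.py
```

```text
17.6 [0.447  0.3696 0.0349] [-0.9157 -1.2311  7.8515] 0.5465294355105735 19.998898208141327 
x [0.8349 0.5505 0.0011] y [ 0.5505 -0.8349 -0.    ] z [ 0.0009  0.0006 -1.    ] j [ 0.6507  0.4965  2.0256 -0.0001  0.6184  1.6387]
```

Emit:
step_arm(increments=[0, 0, 1, 0, 0, 0, 0, 0, 2, 0, 0, 0, 0.5, 0, 3.5, 0, 0, 0, 1, -1, 4, 0, 0, 8.1, 2, -3, 4, 0, 0, 8.1, 2.5, -4, 3, 0, 0, 8.1, 2.5, -4, 0, 0, 0, 8.1, 2.5, -4, 0, 0, 0, 8.1, 2.5, -4, 0, 0, 0, 8.1, 2.5, -4, 0, 0, 0, 8.1])

```text
time_s: 18.6
ee_pos: [0.6027, 0.1342, 0.2037]
tool_rot: [0.0, 0.705, 0.709, 0.0]
force: [0.9, 0.1, -3.2]
finger_gap: 0.549
grip_force: 20.0
```

Emit:
step_arm(increments=[2.5, -4, 0, 0, 0, 0, 0.5, -3.1, 0, 5, 0, 0, 0, 0, 0, 5, 0, 0, 0, 0, 0, 5, 0, 0, 0, 0, 0, 5, 0, 0, 0, 0, 0, 0, 0, 0])

```text
time_s: 19.2
ee_pos: [0.6318, 0.0638, 0.2029]
tool_rot: [-0.123, 0.697, 0.696, 0.123]
force: [-0.4, -0.3, -3.0]
finger_gap: 0.552
grip_force: 20.0
```

```bash
python3 s.py
```

```text
19.2 [0.6318 0.0638 0.2029] [-0.4199 -0.2752 -3.0198] 0.551517310815487 19.997346997261047 
x [0.0016 0.9392 0.3433] y [ 1.     -0.0014 -0.0009] z [-0.0004  0.3433 -0.9392] j [-0.0727  0.3285  1.8961  0.4228  0.9871 -0.319 ]
```

Emit:
step_arm(increments=[0.45, -0.55, -3, 0, 0, 0, 0, 0, -3, 0, 0, 0, 0, 0, -1.3, 0, 0, 0, 0, 0.3, -0.8, 0, 0, 0, 0, 0.3, -0.8, 0, 0, 0, 0, 0.2, -0.6, 0, 0, 0, 0, 0, 0, 0, 0, 0])

```text
time_s: 19.9
ee_pos: [0.6367, 0.068, 0.108]
tool_rot: [-0.123, 0.696, 0.697, 0.123]
force: [-0.1, -0.2, -4.0]
finger_gap: 0.547
grip_force: 20.0
```

Emit:
step_arm(increments=[0, 0.03, -0.1, 0, 0, 0, 0, 0, 0, 0, 0, 0])

```text
time_s: 20.1
ee_pos: [0.6371, 0.0678, 0.1076]
tool_rot: [-0.122, 0.696, 0.697, 0.123]
force: [-0.1, 0.0, -3.9]
finger_gap: 0.547
grip_force: 20.0
```

Emit:
step_arm(increments=[0, 0.04, -0.1, 0, 0, 0, 0, 0, 0, 0, 0, 0])

```text
time_s: 20.3
ee_pos: [0.6369, 0.0682, 0.1062]
tool_rot: [-0.123, 0.696, 0.696, 0.123]
force: [0.1, 0.1, -4.2]
finger_gap: 0.544
grip_force: 20.0
```

Emit:
step_arm(increments=[0, 0.03, -0.1, 0, 0, 0, 0, 0, 0, 0, 0, 0])

```text
time_s: 20.5
ee_pos: [0.6368, 0.0685, 0.105]
tool_rot: [-0.123, 0.696, 0.696, 0.123]
force: [0.4, -0.4, -3.7]
finger_gap: 0.546
grip_force: 20.0
```

Emit:
step_arm(increments=[0, 0.03, -0.1, 0, 0, 0, 0, 0, 0, 0, 0, 0])

```text
time_s: 20.7
ee_pos: [0.637, 0.0688, 0.1041]
tool_rot: [-0.123, 0.696, 0.697, 0.123]
force: [0.4, -0.8, -2.5]
finger_gap: 0.543
grip_force: 20.0
```

Contact is just beginning, so I'll lower it another 0.5 mm.

Emit:
step_arm(increments=[0, 0.02, -0.05, 0, 0, 0, 0, 0, 0, 0, 0, 0])

```text
time_s: 20.9
ee_pos: [0.6374, 0.0689, 0.1041]
tool_rot: [-0.122, 0.696, 0.697, 0.123]
force: [0.5, -2.9, 3.7]
finger_gap: 0.546
grip_force: 20.0
```

Emit:
step_arm(increments=[0, 0, 0, 0, 0, 0, 0, 0, 0, 0, 0, 0], fingers=8)

```text
time_s: 21.1
ee_pos: [0.6368, 0.0691, 0.1036]
tool_rot: [-0.123, 0.696, 0.696, 0.123]
force: [-0.2, -0.2, 0.6]
finger_gap: 0.688
grip_force: 0.0
```

Emit:
step_arm(increments=[0, 0, 0, 0, 0, 0, 0, 0, 0, 0, 0, 0, 0, 0, 0, 0, 0, 0, 0, 0, 0, 0, 0, 0, 0, 0, 0, 0, 0, 0, 0, 0, 0, 0, 0, 0, 0, 0, 0, 0, 0, 0, 0, 0, 0, 0, 0, 0, 0, 0, 0, 0, 0, 0])

```text
time_s: 22.0
ee_pos: [0.6369, 0.069, 0.1036]
tool_rot: [-0.123, 0.696, 0.696, 0.123]
force: [-0.5, -0.4, 0.7]
finger_gap: 0.878
grip_force: 0.0
```

```bash
python3 - <<'E'
from h import *
f=ctrl.grab_frame('scene'); cv2.imwrite('pics/s4.png',cv2.resize(f['image'][130:290,180:380,::-1],None,fx=3.4,fy=3.4))
E
```

```text
(no output)
```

View pics/s4.png

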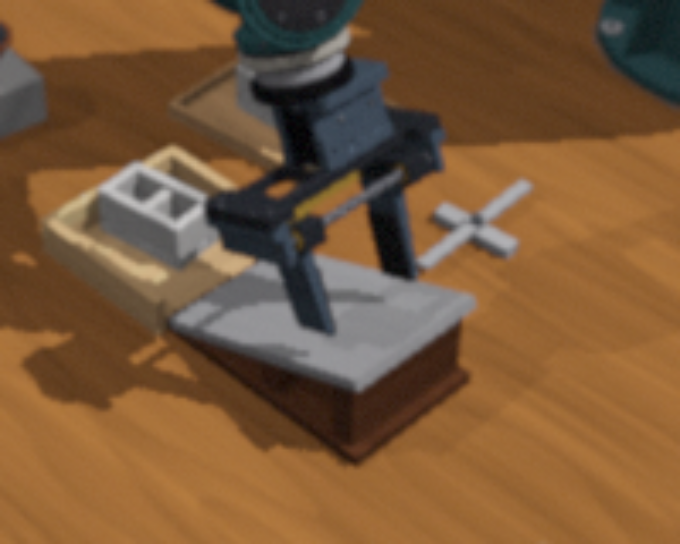

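It slid into the trough on its own and lies upright there, at (155,210). I'll back the arm off and do a final check.

Emit:
step_arm(increments=[0, -0.3, 1, 0, 0, 0, 0, -0.7, 2, 0, 0, 0, 0, -1, 3, 0, 0, 0, 0, 0, 4, 0, 0, 0, 0, 3, 4, 0, 0, 0, 0, 4, 0, 0, 0, 0, 0, 4, 0, 0, 0, 0, 0, 4, 0, 0, 0, 0, 0, 4, 0, 0, 0, 0, 0, 0, 0, 0, 0, 0])

```text
time_s: 23.05
ee_pos: [0.6364, 0.2426, 0.2445]
tool_rot: [-0.123, 0.695, 0.698, 0.123]
force: [-0.7, -0.7, 0.2]
finger_gap: 0.879
grip_force: 0.0
```

```bash
python3 - <<'E'
from h import *
f=ctrl.grab_frame('top'); cv2.imwrite('pics/t5.png',f['image'][:,:,::-1])
E
```

```text
(no output)
```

View pics/t5.png

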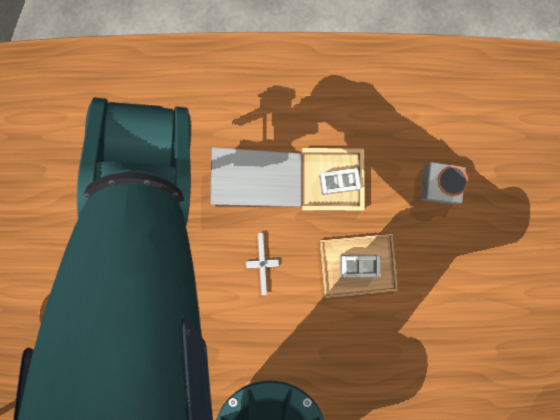

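One cellar lies in the trough at (340,181) and the other in the tray at (360,266), and the arm is clear of everything. I'm handing in.

```bash
python3 -c "
from plant import ctrl; print(ctrl.sign_off())"
```

```text
the job is handed in; nothing more can be done
None
```

I tested both cellars on the ramp and handed the job in at about 23 s: the first stuck and now stands upright in the tray, the second slid on its own into the trough and was left there, and the depth gauge and funnel block look unmoved in the last picture; the arm hid the sanding block, but nothing went near it.

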